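# Open the tab-locked sample canister

### The job

Open the sample canister: squeeze the two side tabs of its cap together, turn the cap anticlockwise (seen from above) until you feel it come against its stop, lift it off and set it down gently, upright, in the flat metal tray, then let go. Treat it gently: do not wrench, pry or tug the cap on the canister, and leave the beaker, the wash bottle and the vial rack as they are.

Things in the scene. Friction and masses are not known exactly. Their poses are not given: they have to be found in the camera images.
- cap_center (a point): white plastic cap, 80 to 140 g; point on its axis, 30 mm above its lowest face (rim of the skirt, 45 mm across), 6 mm below its flat top; z up. Two upright tabs at +y and -y: plates 24 mm wide along x, 4 mm thick, from 20 mm below to 14 mm above the point, outer faces 64 mm apart. A 10 mm wide tooth at each tab's foot sits in a collar slot: the cap turns only with both tabs fully in.
- tab_a (a joint): how far the tab at the cap's +y side is squeezed in: 0 free, 0.0055 m fully in (outer faces of both tabs then 53 mm apart). A spring pushes it out: 3 N at 0, 8.5 N fully in; it springs back when let go.
- tab_b (a joint): the same for the tab at the cap's -y side.
- neck_top (a point): centre of the neck's flat top, 130 mm high, hidden under the cap; starts at the cap's point. Inside, lugs hold the cap down until it is turned anticlockwise seen from above. It meets a hard stop 0.55 to 1.42 rad from its start, different each time and not to be seen; it lifts free only at the stop and in the last 0.1 rad before it. Before the stop only slight friction resists.
- canister: steel canister fixed to the bench in a grey foot 120 mm square; 90 mm across; origin at the underside's centre on the cap's axis. Shoulder 95 mm high; on it a collar 68 mm across, top at 107 mm, with slots at +y and -y. The cap starts seated, axes along the canister's, its rim 100 mm high, with 1.5 mm sideways and 3 mm lift play; raised 35 mm it is clear of the neck.
- tray_in (a point): flat open metal tray fixed to the bench, 150 x 150 mm outside, rim 14 mm high, walls 4 mm; the point is the centre of its inner floor, 4 mm above the bench; x and y along its sides. A cap standing on it has its own point 30 mm above this one. Tray and vial rack stand on either side of the canister, either way round.
- vial_rack: bystander: grey rack 70 x 130 mm with eight small stoppered vials, 70 mm high; origin at the centre of its underside.
- beaker: bystander: glass beaker 70 mm across, 85 mm high; origin at the centre of its underside.
- wash_bottle: bystander: white plastic wash bottle 68 mm across, 190 mm high with its spout; origin at the centre of its underside.
There are look-alikes about, which are no part of the job. Of the things shaped like the part that bears cap_center, the white one is meant.

How it is judged:
On the way, in this order (a step that is already met when the one before it is completed fails the run):
1. the cap, still seated on the canister, has been turned at least 0.3 rad (17 degrees) from its locked position (angle between the y axis of cap_center and the y axis of canister, either way round above 0.3 rad and z of cap_center in the frame of canister below 0.135 m and horizontal distance between cap_center and canister below 0.006 m), for 0.1 s.
2. the cap has been lifted clear of the canister's neck (z of cap_center in the frame of canister above 0.155 m), for 0.1 s.
At the end, for the whole second after the job is handed in: The cap stands upright (within 0.1 rad) and at rest on the floor of the tray, its centre within 60 mm of the tray's centre along either side, and has been let go (x of cap_center in the frame of tray_in between -0.06 and 0.06 m and y of cap_center in the frame of tray_in between -0.06 and 0.06 m and z of cap_center in the frame of tray_in below 0.034 m and angle between cap_center's own z axis and vertical below 0.1 rad and linear speed of cap below 0.02 m/s); the robot touches nothing.
It fails at once if the cap presses, pulls or twists on the canister with more than 60 N in all (contact force between cap and canister above 60 N).
It fails at once if the cap is set down on the tray with more than 60 N (contact force between cap and tray above 60 N).
It fails at once if the beaker, the wash bottle or the vial rack is moved by more than 15 mm (distance of any of beaker, wash_bottle, vial_rack from where it was at the start of the episode above 0.015 m).
It also fails if it takes over 72 s, if anything falls off the work surface, if the arm or the gripper's body presses on something with over 40 N, if the wrist force passes 120 N, or if a joint passes its speed limit or range.

### The arm

A 7-joint arm with a two-finger parallel gripper is mounted at the origin on the work surface. World frame = base frame: x ahead of the robot, y to its left, z up, the work surface at z = 0. Lengths are in m, angles in rad, forces in N, time in s.
With the tool pointing down it reaches from about 0.425 to 1.025 m from the base axis. Payload 9.4 kg.
Tool frame: the origin (TCP) lies midway between the tips of the shut fingers; the grasp point (between the pads) lies 19 mm behind it (bot.grip_point_offset is the z of the grasp point in the tool frame, in m); z points along the fingers, x is the direction in which the jaws open and shut, and the axes are right-handed (so a half turn about z gives the same grasp; the last joint's range is limited). The gripper opens to 85 mm and grips with 20 to 120 N. Pads are 22 mm wide; open, the fingers measure 114 mm over their backs; the gripper's body (76 mm by 85 mm) begins 54 mm behind the grasp point. The pads swing forward as they close: fully open they stand 13 mm farther back than shut.
Start: joints at [-1.319, 0.599, -0.003, 1.599, 0.002, 0.943, -0.08], TCP at [0.234, 0.686, 0.231] pointing down, gripper open.
Joint ranges: [-2.57, 2.57], [-0.35, 1.97], [-1.29, 1.29], [0.11, 2.56], [-1.05, 4.19], [0.11, 1.86], [-2.63, 2.63]. Speed limits (rad/s): [2.22, 2.22, 3.01, 3.01, 3.14, 3.14, 3.14].

### API

Orientations are given as a rotation vector (axis times angle).
In Python, from workcell import bot gives the robot as it stands.
- The arm moves only by the tool drive_tool, never from a script. Its argument "increments" is a list of rows, each a list of 3 entries, a list of its own where there are three numbers: the shift along the tool's x, y, z in mm, then the turn about the tool's z in rad, then the opening, from 0 (shut) to 1 (fully open). In form: [[[dx, dy, dz], twist, jaw], ...]. A call has 1 to 8 rows; each row shifts and turns the commanded pose from where the row before left it, along the tool's axes as they then stand; what a row does not reach is not made up. A row lasts 1/12 s, in which the tool goes at most 41.7 mm and 7.16 degrees, less where a joint would pass 70% of its speed; a pose out of reach is approached as far as the arm can. A call with a gripper value outside its range is refused whole. The fingers move at their own pace and stop on an object; the grip force is fixed at half the most. Time passes only in rows, so rows that do not move let the fingers close. It gives the time, the measured TCP pose, the force and the opening at its end, in the units of the state.
- bot.get_state(): the state, without advancing time (a new reading comes with each control period).
- bot.camera(name): name is "scene" or "top" or "wrist"; returns (picture, depth): 420x560x3 uint8, blue, green, red; 420x560 float32, m along the optical axis (not along the pixel's ray), 0 where there is no reading.
- bot.calibration(name): a dict with "fx", "fy", "cx", "cy" (pixels), "R" (3x3) and "t" (3): a world point X has camera coordinates R X + t. Camera axes: x right, y down, z forward; pixel columns grow to the right and rows downward; lengths in m; the calibration is good to about 2 mm. A picture is of the moment at which its call begins: read the wrist's pose just before it. calibration takes no time and is no camera call; for the wrist camera it gives the pose at the moment of the call.
- bot.finish_job(): hands the job in, once; it reports no verdict.
The state is a dict: "time": time; "joint_pos": joint angles; "joint_velocities": joint speeds; "joint_efforts": joint torques, N m; "eef_pos": TCP position; "eef_rot": TCP orientation; "ft_force": force on the tool from outside, world axes, zero at the start; "torque": the same for the moment, N m; "width": finger opening in m.
Only numpy, scipy, OpenCV 4.12 (cv2) and the standard library are available. Lean on these libraries where they do the work, as an engineer would, in place of code of your own. Each camera call takes 0.05 s, during which the arm holds its last target.

## Working session

There is one attempt and no reset: what is moved stays moved. The work goes in short steps, Python scripts to look and compute and a tool call to move; the robot and the scene stay as the last step left them, time stands still between calls to the robot, and variables do not carry over. Pictures are saved under pics/ and viewed, and the job is handed in when it is done.

Besides the shell and the picture viewer there is one more tool, called after "Request:" as a command line: name --argument value ..., lists and objects as JSON in quotes. drive_tool: Moves the arm, as the interface text tells. Its arguments: {"type":"object","properties":{"increments":{"type":"array","items":{"type":"array"}}},"required":["increments"]}

```bash
mkdir -p pics
python3 - <<'E'
from workcell import bot
import cv2,numpy as np
s=bot.get_state();print({k:np.round(v,3) for k,v in s.items()},bot.grip_point_offset)
for n in("scene","top"):
    p,d=bot.camera(n);cv2.imwrite(f"pics/{n}0.png",p);np.savez(f"{n}0.npz",p=p,d=d,**bot.calibration(n))
    c=bot.calibration(n);print(n,c)
E
```

```text
{'time': np.float64(0.0), 'joint_pos': array([-1.319,  0.6  , -0.003,  1.6  ,  0.002,  0.943, -0.08 ]), 'joint_velocities': array([ 0.001,  0.001,  0.001,  0.001, -0.002, -0.   , -0.001]), 'joint_efforts': array([-1.0000e-03, -7.7647e+01,  1.5640e+00, -2.5801e+01,  1.2000e-02,
        9.0000e-03, -0.0000e+00]), 'eef_pos': array([0.234, 0.686, 0.23 ]), 'eef_rot': array([ 2.554e+00,  1.827e+00, -2.000e-03]), 'ft_force': array([-1.096, -0.184,  0.341]), 'torque': array([ 0.058, -0.026,  0.025]), 'width': np.float64(0.086)} -0.0187
scene {'fx': 533.6740734195814, 'fy': 533.6740734195814, 'cx': 279.14587766352486, 'cy': 212.84269386712566, 'R': array([[-0.81807422,  0.57465618, -0.02290955],
       [ 0.37832975,  0.50772934, -0.77400098],
       [-0.43315259, -0.64185761, -0.63276981]]), 't': array([ 0.41929464, -0.19095463,  1.5440169 ])}
top {'fx': 441.12627023223683, 'fy': 441.12627023223683, 'cx': 280.83315752474897, 'cy': 216.74806512273082, 'R': array([[-0.0163498 , -0.99979165, -0.01222028],
       [-0.99709321,  0.01721287, -0.07422166],
       [ 0.07441654,  0.01097125, -0.99716689]]), 't': array([0.11484271, 0.58832566, 0.99276746])}
```

View pics/scene0.png

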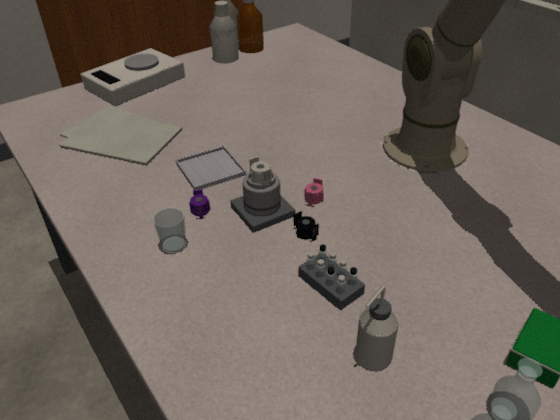

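View pics/top0.png

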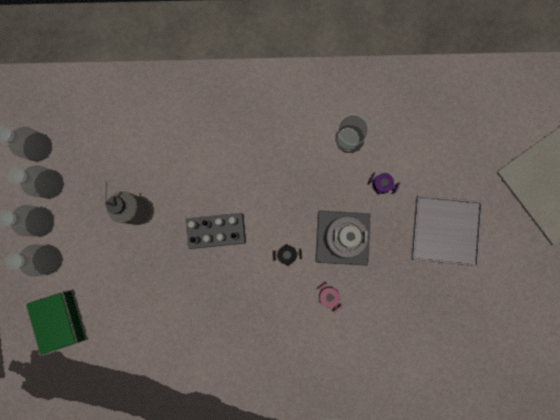

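Candidates for the cap in the top view are purple (384,183), black (287,255), pink (329,297) and the white one on the steel canister (350,237). The white one matches the description. I'll check it in a close crop and measure.

```bash
cat > h.py <<'E'
import numpy as np,cv2
def ray(c,u,v,z):
    R,t=c['R'],c['t'];o=-R.T@t
    d=R.T@np.array([(u-c['cx'])/c['fx'],(v-c['cy'])/c['fy'],1]);return o+d*(z-o[2])/d[2]
def cloud(c,d):
    v,u=np.mgrid[:d.shape[0],:d.shape[1]]
    P=np.stack([(u-c['cx'])/c['fx']*d,(v-c['cy'])/c['fy']*d,d],-1)
    return (P-c['t'])@c['R']
def proj(c,X):
    p=c['R']@X+c['t'];return p[0]/p[2]*c['fx']+c['cx'],p[1]/p[2]*c['fy']+c['cy']
E
python3 - <<'E'
from h import *
T=np.load('top0.npz');S=np.load('scene0.npz')
a=cv2.resize(T['p'][185:285,290:410],None,fx=5,fy=5,interpolation=cv2.INTER_CUBIC)
cv2.imwrite('pics/ct0.png',np.clip(a*1.5,0,255))
b=cv2.resize(S['p'][145:235,215:335],None,fx=5,fy=5,interpolation=cv2.INTER_CUBIC);cv2.imwrite('pics/cs0.png',b)
P=cloud(T,T['d']);print('depth at cap',P[237,350],P[237,340],P[230,445])
# foot, tray by corners
for n,z,uv in(("foot",0.0,[(317,210),(370,212),(369,265),(316,264)]),("tray",.014,[(416,197),(480,199),(477,265),(412,262)])):
    X=np.array([ray(T,*p,z)[:2] for p in uv]);print(n,X.round(3).tolist(),X.mean(0))
for z in(.136,.144):print(ray(T,350,237,z))
E
```

```text
depth at cap [ 0.53796978 -0.03606659  0.13717336] [ 0.53840609 -0.01625051  0.13346673] [ 0.55401433 -0.27638449  0.00436154]
foot [[0.606, 0.02], [0.599, -0.104], [0.476, -0.098], [0.48, 0.025]] [ 0.54033956 -0.03946592]
tray [[0.631, -0.209], [0.624, -0.357], [0.472, -0.342], [0.481, -0.194]] [ 0.55228346 -0.2756737 ]
[ 0.5380003 -0.0362363  0.136    ]
[ 0.53779221 -0.03507917  0.144     ][ WARN:0@0.062] global loadsave.cpp:1063 imwrite_ Unsupported depth image for selected encoder is fallbacked to CV_8U.
```

View pics/ct0.png

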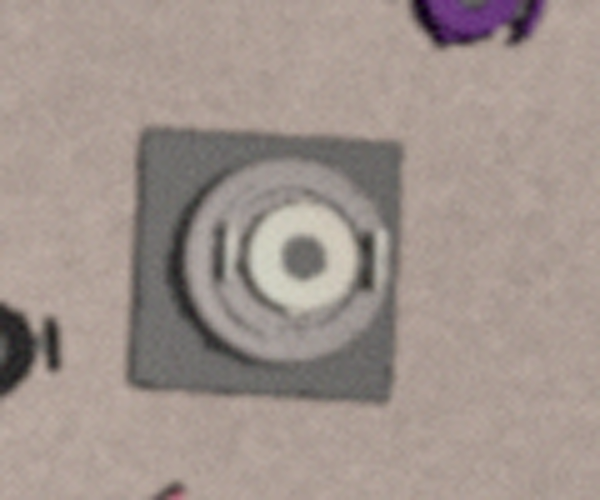

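View pics/cs0.png

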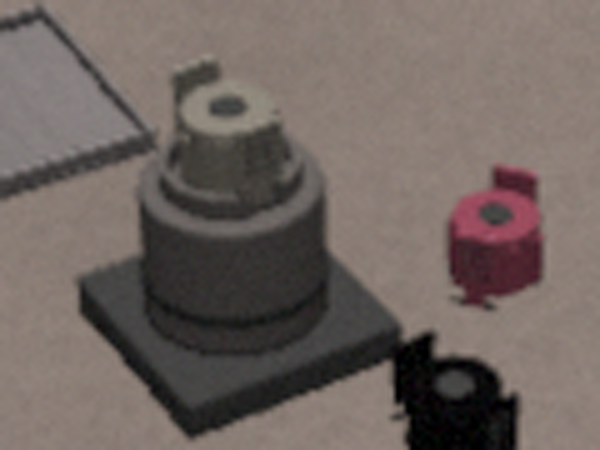

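The crop shows the white cap seated on the steel canister. It has two tabs at crop (228,250) and (375,258), along world ±y, with the foot yawed about −0.05 rad. The tray is on the −y side and the rack on the +y side. Next I move over the cap.

Request:
drive_tool --increments '[[[-24,22,0],0,1],[[-24,22,0],0,1],[[-24,22,0],0,1],[[-24,22,0],0,1],[[-24,22,0],0,1],[[-24,22,0],0,1],[[-24,22,0],0,1],[[-24,22,0],0,1]]'

```text
time: 0.77
eef_pos: [0.339, 0.4459, 0.2311]
eef_rot: [2.555, 1.828, -0.001]
ft_force: [0.7, 0.1, -0.0]
width: 0.0854
```

Request:
drive_tool --increments '[[[-24,22,0],0,1],[[-24,22,0],0,1],[[-24,22,0],0,1],[[-24,22,0],0,1],[[-24,22,0],0,1],[[-24,22,0],0,1],[[-24,22,0],0,1],[[-24,22,0],0,1]]'

```text
time: 1.43
eef_pos: [0.4435, 0.2075, 0.2312]
eef_rot: [2.555, 1.828, -0.0]
ft_force: [0.2, 0.3, 0.3]
width: 0.0854
```

Request:
drive_tool --increments '[[[-25,21,0],0,1],[[-25,21,0],0,1],[[-25,21,0],0,1],[[-25,21,0],0,1],[[-25,21,0],0,1],[[-25,21,0],0,1],[[-25,21,0],0,1],[[0,0,0],0,1]]'

```text
time: 2.1
eef_pos: [0.5275, -0.0106, 0.2313]
eef_rot: [2.56, 1.817, -0.001]
ft_force: [0.5, 0.9, -0.4]
width: 0.0852
```

```bash
python3 -c "
from workcell import bot
s=bot.get_state();print(s['joint_pos'],s['eef_pos'])"
```

```text
[-0.14514298  0.36368363  0.0749267   2.05395976 -0.03604078  0.72416747
  1.18631585] [ 0.52750578 -0.01062877  0.23130272]
```

Request:
drive_tool --increments '[[[0,0,0],0.12,1],[[0,0,0],0.12,1],[[0,0,0],0.12,1],[[0,0,0],0.12,1],[[0,0,0],0.12,1],[[0,0,0],0.12,1],[[0,0,0],0.12,1],[[0,0,0],0.12,1]]'

```text
time: 2.77
eef_pos: [0.5256, -0.0038, 0.2311]
eef_rot: [3.112, 0.432, -0.001]
ft_force: [-0.1, 0.7, -0.4]
width: 0.0854
```

Request:
drive_tool --increments '[[[0,0,0],0.12,1],[[0,0,0],0.12,1],[[0,0,0],0.12,1],[[0,0,0],0.12,1],[[0,0,0],0.12,1],[[0,0,0],0.12,1],[[0,0,0],0.12,1],[[0,0,0],0.12,1]]'

```text
time: 3.43
eef_pos: [0.5256, -0.0037, 0.2311]
eef_rot: [2.96, -1.053, -0.001]
ft_force: [-0.2, -0.7, -0.5]
width: 0.085
```

Request:
drive_tool --increments '[[[0,0,0],0.12,1],[[0,0,0],0.12,1],[[0,0,0],0.12,1],[[0,0,0],0.12,1],[[0,0,0],0.12,1],[[0,0,0],0.12,1],[[0,0,0],0.12,1],[[0,0,0],0.1,1]]'

```text
time: 4.1
eef_pos: [0.5256, -0.0037, 0.2311]
eef_rot: [2.161, -2.28, -0.0]
ft_force: [0.5, -0.3, -0.6]
width: 0.0854
```

Request:
drive_tool --increments '[[[0,0,0],0,1],[[0,0,0],0,1]]'

```text
time: 4.27
eef_pos: [0.5257, -0.0037, 0.231]
eef_rot: [2.172, -2.269, -0.0]
ft_force: [-0.9, 1.1, 0.4]
width: 0.0852
```

```bash
cat >> h.py <<'E'
from scipy.spatial.transform import Rotation as Ro
def st(bot):
    s=bot.get_state();R=Ro.from_rotvec(s['eef_rot']).as_matrix()
    a=np.arctan2(R[1,0],R[0,0])
    print('t',round(s['time'],2),'q7',s['joint_pos'][6].round(3),'pos',s['eef_pos'].round(4),'az',a.round(4),'tilt',R[:2,2].round(4),'F',s['ft_force'].round(2),'M',s['torque'].round(3),'w',round(s['width'],4))
    return s,R,a
E
python3 - <<'E'
from workcell import bot
from h import *
st(bot)
c=bot.calibration('wrist');p,d=bot.camera('wrist');np.savez('w1.npz',p=p,d=d,**c);cv2.imwrite('pics/w1.png',p)
print(-c['R'].T@c['t'])
E
```

```text
t 4.27 q7 -1.105 pos [ 0.5257 -0.0037  0.231 ] az -1.6145 tilt [-0.0005 -0.0005] F [-0.86  1.12  0.37] M [ 0.046 -0.047 -0.034] w 0.0852
[ 0.59806258 -0.00733529  0.37391468]
```

View pics/w1.png

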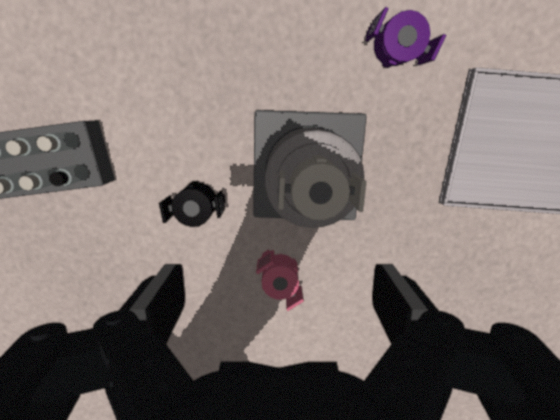

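The wrist view shows the cap at (320,192) with tabs at (281,190) and (360,193), the tray to the right and the rack to the left. Now I refine the cap position from this view.

```bash
cat > m.py <<'E'
from h import *
def cap(f,c0,zs=(.1395,.148)):
    W=np.load(f);P=cloud(W,W['d']);near=np.hypot(P[...,0]-c0[0],P[...,1]-c0[1])<.045
    t=near&(P[...,2]>zs[0])&(P[...,2]<zs[1]);X=P[t]
    print('tab pts',len(X),'z',np.median(X[:,2]) if len(X) else 0)
    k=near&(abs(P[...,2]-.136)<.003)
    if k.sum()>5:
        y,x=np.nonzero(k);
        cn=max(cv2.findContours(k.astype(np.uint8),0,2)[0],key=cv2.contourArea)
        (u,v),r=cv2.minEnclosingCircle(cn);print('top disc px',k.sum(),(u,v,r),'->',ray(W,u,v,.136).round(4),'mean',ray(W,x.mean(),y.mean(),.136).round(4))
    if len(X)>6:
        _,lab,cen=cv2.kmeans(X[:,:2].astype(np.float32),2,None,(3,50,1e-6),5,0)
        print('tabs',cen.round(4).tolist(),'mid',cen.mean(0).round(4));d=cen[0]-cen[1];d*=np.sign(d[1]);print('dist',np.hypot(*d),'yaw',np.arctan2(-d[0],d[1]))
if __name__=='__main__':
    import sys;cap(sys.argv[1],(.538,-.0365))
E
python3 m.py w1.npz; python3 m.py top0.npz
python3 - <<'E'
from h import *
W=np.load('w1.npz');cv2.imwrite('pics/w1c.png',np.clip(cv2.resize(W['p'][100:230,240:380],None,fx=4.5,fy=4.5,interpolation=cv2.INTER_CUBIC)*2.,0,255).astype(np.uint8))
E
```

```text
tab pts 389 z 0.14395218027293272
top disc px 2654 (320.01824951171875, 190.3011016845703, 29.252960205078125) -> [ 0.5402 -0.0367  0.136 ] mean [ 0.54   -0.0374  0.136 ]
tabs [[0.5422000288963318, -0.0071000000461936], [0.5374000072479248, -0.06650000065565109]] mid [ 0.5398 -0.0368]
dist 0.059529923 yaw -0.07955251
tab pts 67 z 0.14353412600422055
top disc px 360 (349.7663879394531, 235.68777465820312, 11.011957168579102) -> [ 0.5407 -0.0358  0.136 ] mean [ 0.5406 -0.0356  0.136 ]
tabs [[0.5415999889373779, -0.010300000198185444], [0.5379999876022339, -0.0640999972820282]] mid [ 0.5398 -0.0372]
dist 0.053863224 yaw -0.06727069
```

View pics/w1c.png

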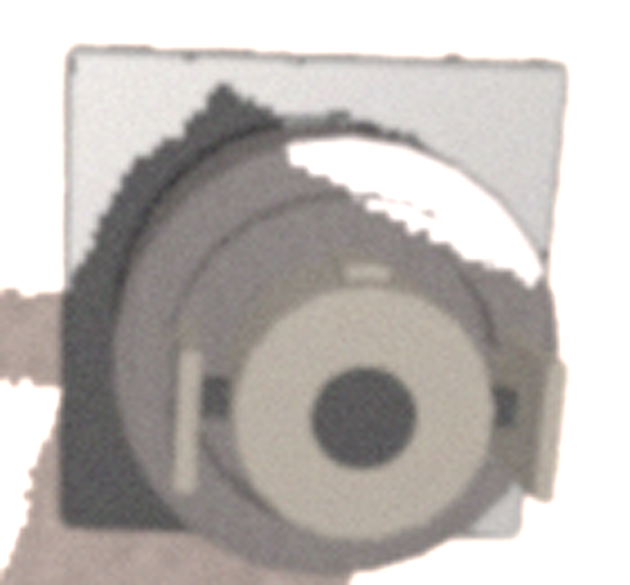

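Request:
drive_tool --increments '[[[8,-4,0],0.02,1],[[8,-4,0],0,1],[[8,-4,0],0,1],[[8,-4,10],0,1],[[0,0,10],0,1],[[0,0,10],0,1],[[0,0,0],0,1],[[0,0,0],0,1]]'

```text
time: 4.98
eef_pos: [0.5393, -0.0368, 0.2006]
eef_rot: [2.145, -2.294, -0.002]
ft_force: [-0.4, 0.1, 1.0]
width: 0.0856
```

Run:
```python
from workcell import bot
from h import *
import m
st(bot)
c=bot.calibration('wrist');p,d=bot.camera('wrist');np.savez('w2.npz',p=p,d=d,**c);cv2.imwrite('pics/w2.png',np.clip(p*1.6,0,255).astype(np.uint8))
m.cap('w2.npz',(.54,-.0365))
```

```text
t 4.98 q7 -1.023 pos [ 0.5393 -0.0368  0.2006] az -1.6381 tilt [-0.0018  0.    ] F [-0.35  0.05  1.05] M [0.006 0.017 0.016] w 0.0856
tab pts 473 z 0.14383261659419258
top disc px 3205 (277.94403076171875, 222.0812225341797, 32.20381164550781) -> [ 0.5401 -0.0372  0.136 ] mean [ 0.5403 -0.0371  0.136 ]
tabs [[0.5422999858856201, -0.007499999832361937], [0.5374000072479248, -0.06669999659061432]] mid [ 0.5399 -0.0371]
dist 0.059351042 yaw -0.08138974
```

View pics/w2.png

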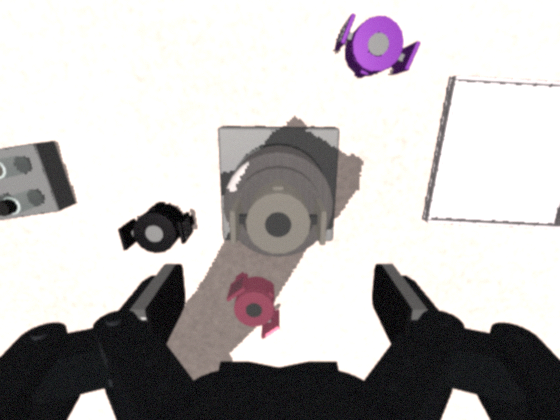

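The close view confirms the cap at (278,222), square to the jaws, at (0.540, −0.037). I descend.

Request:
drive_tool --increments '[[[0,-1,15],0.015,1],[[0,0,15],0,1],[[0,0,15],0,1],[[0,0,15],0,1],[[0,0,10],0,1],[[0,0,10],0,1],[[0,0,8],0,1],[[0,0,0],0,1]]'

```text
time: 5.7
eef_pos: [0.5405, -0.0369, 0.1123]
eef_rot: [2.128, -2.31, -0.001]
ft_force: [0.3, 0.5, -0.3]
width: 0.0854
```

Run:
```python
from workcell import bot
from h import *
st(bot)
p,d=bot.camera('scene');cv2.imwrite('pics/s2.png',np.clip(cv2.resize(p[90:260,180:380],None,fx=4,fy=3.5,interpolation=cv2.INTER_CUBIC)*1.3,0,255).astype(np.uint8))
```

```text
t 5.7 q7 -0.899 pos [ 0.5405 -0.0369  0.1123] az -1.6528 tilt [-0.0013 -0.    ] F [ 0.35  0.55 -0.33] M [-0.037  0.028 -0.012] w 0.0854
```

View pics/s2.png

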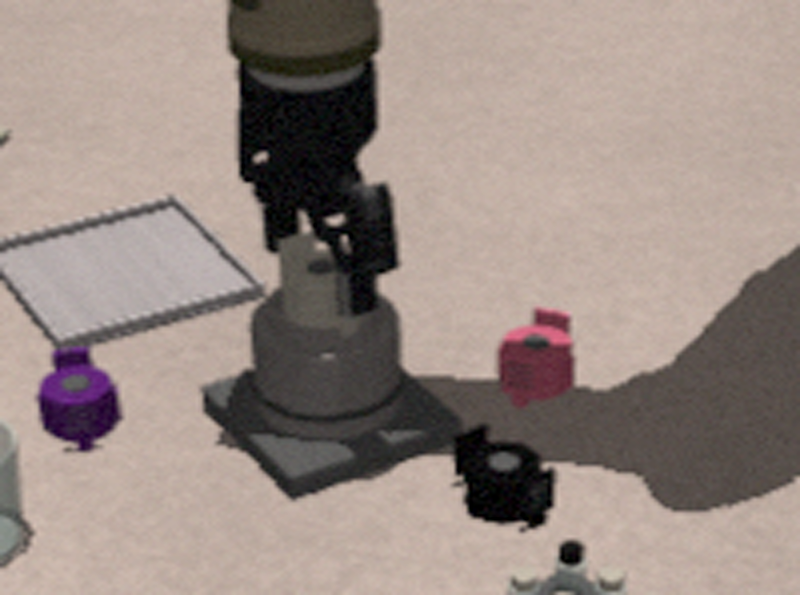

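The fingers straddle the tabs, clear of the collar. I close in stages and watch the side force.

Request:
drive_tool --increments '[[[0,0,0],0,0.76],[[0,0,0],0,0.74],[[0,0,0],0,0.72],[[0,0,0],0,0.7],[[0,0,0],0,0.7],[[0,0,0],0,0.7]]'

```text
time: 6.25
eef_pos: [0.5413, -0.0371, 0.1141]
eef_rot: [-2.128, 2.31, -0.001]
ft_force: [-0.5, 0.6, 7.0]
width: 0.0601
```

Request:
drive_tool --increments '[[[0,0,0],0,0.68],[[0,0,0],0,0.66],[[0,0,0],0,0.66],[[0,0,0],0,0.66]]'

```text
time: 6.58
eef_pos: [0.5414, -0.0372, 0.1143]
eef_rot: [-2.127, 2.31, -0.002]
ft_force: [-1.7, -0.8, 7.5]
width: 0.0566
```

Request:
drive_tool --increments '[[[0,0,-2],0,0.66],[[0,0,0],0,0.66]]'

```text
time: 6.75
eef_pos: [0.541, -0.037, 0.1158]
eef_rot: [-2.128, 2.31, -0.001]
ft_force: [-0.3, 0.9, -2.0]
width: 0.0566
```

Request:
drive_tool --increments '[[[0,0,0],0,0.64],[[0,0,0],0,0.62],[[0,0,0],0,0.6],[[0,0,0],0,0.6],[[0,0,0],0,0.6]]'

```text
time: 7.17
eef_pos: [0.5409, -0.0369, 0.1154]
eef_rot: [-2.128, 2.311, 0.0]
ft_force: [0.6, 1.3, 3.0]
width: 0.0513
```

Run:
```python
from workcell import bot
from h import *
st(bot)
```

```text
t 7.17 q7 -0.903 pos [ 0.5409 -0.0369  0.1154] az -1.653 tilt [0.     0.0002] F [0.59 1.34 3.02] M [ 0.28   0.168 -0.018] w 0.0513
```

Request:
drive_tool --increments '[[[0,0,0],0,0.57],[[0,0,0],0,0.55],[[0,0,0],0,0.55],[[0,0,0],0,0.55]]'

```text
time: 7.5
eef_pos: [0.5409, -0.0369, 0.1158]
eef_rot: [-2.128, 2.31, 0.001]
ft_force: [-2.5, 2.5, 11.3]
width: 0.0494
```

Run:
```python
from workcell import bot
from h import *
st(bot)
p,d=bot.camera('scene');cv2.imwrite('pics/s3.png',np.clip(cv2.resize(p[130:230,210:320],None,fx=6,fy=6,interpolation=cv2.INTER_CUBIC)*1.6,0,255).astype(np.uint8))
c=bot.calibration('wrist');p,d=bot.camera('wrist');cv2.imwrite('pics/w3.png',np.clip(p*1.8,0,255).astype(np.uint8))
```

```text
t 7.5 q7 -0.903 pos [ 0.5409 -0.0369  0.1158] az -1.653 tilt [0.0003 0.0008] F [-2.51  2.48 11.35] M [0.349 0.568 0.018] w 0.0494
```

View pics/s3.png

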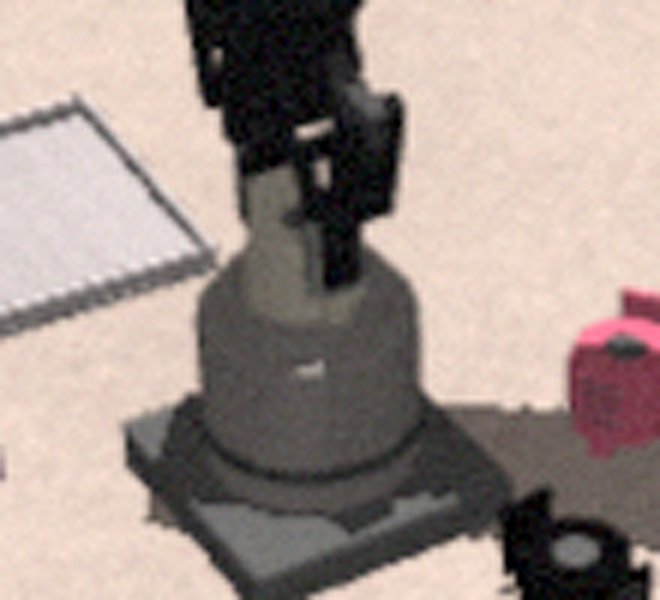

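View pics/w3.png

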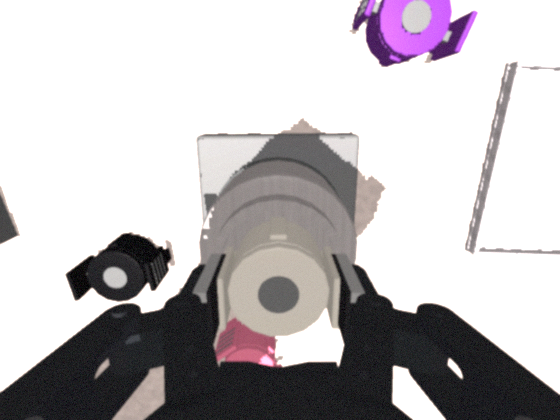

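Both pads press the tabs. I relieve the vertical force and start turning.

Request:
drive_tool --increments '[[[0,0,-2],0,0.55],[[0,0,0],0,0.55]]'

```text
time: 7.77
eef_pos: [0.541, -0.0371, 0.1175]
eef_rot: [-2.128, 2.311, -0.001]
ft_force: [-0.2, -0.0, -1.1]
width: 0.0494
```

Request:
drive_tool --increments '[[[0,0,0],-0.02,0.55],[[0,0,0],-0.02,0.55],[[0,0,0],-0.02,0.55],[[0,0,0],0,0.55]]'

```text
time: 8.1
eef_pos: [0.5408, -0.0371, 0.1172]
eef_rot: [2.199, -2.244, -0.0]
ft_force: [0.3, -1.2, -1.2]
width: 0.0493
```

Run:
```python
from workcell import bot
from h import *
st(bot)
```

```text
t 8.1 q7 -0.862 pos [ 0.5408 -0.0371  0.1172] az -1.591 tilt [-0.0001 -0.0001] F [ 0.28 -1.24 -1.22] M [-0.039  0.027 -0.029] w 0.0493
```

Request:
drive_tool --increments '[[[0,0,0],-0.04,0.55],[[0,0,0],-0.04,0.55],[[0,0,0],-0.04,0.55],[[0,0,0],-0.04,0.55],[[0,0,0],-0.04,0.55],[[0,0,0],-0.04,0.55],[[0,0,0],0,0.55]]'

```text
time: 8.68
eef_pos: [0.5409, -0.0371, 0.1173]
eef_rot: [-2.451, 1.965, -0.0]
ft_force: [1.1, 0.7, -1.6]
width: 0.049
```

Run:
```python
from workcell import bot
from h import *
st(bot)
c=bot.calibration('wrist');p,d=bot.camera('wrist');cv2.imwrite('pics/w4.png',np.clip(p*1.8,0,255).astype(np.uint8))
```

```text
t 8.68 q7 -0.693 pos [ 0.5409 -0.0371  0.1173] az -1.3513 tilt [0.0001 0.0001] F [ 1.08  0.73 -1.57] M [-0.059 -0.037 -0.034] w 0.049
```

View pics/w4.png

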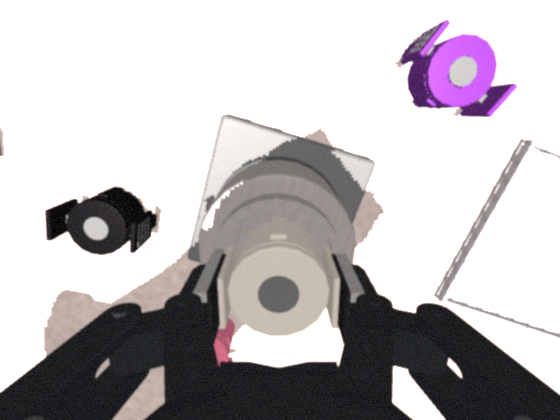

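The cap turns with the gripper: the foot is now skewed in the view while the cap marker at (278,237) stays put. I keep going, feeling for the stop.

Request:
drive_tool --increments '[[[0,0,0],-0.04,0.55],[[0,0,0],-0.04,0.55],[[0,0,0],-0.04,0.55],[[0,0,0],-0.04,0.55],[[0,0,0],-0.03,0.55],[[0,0,0],-0.03,0.55],[[0,0,0],0,0.55]]'

```text
time: 9.32
eef_pos: [0.5408, -0.0371, 0.1173]
eef_rot: [-2.652, 1.685, 0.0]
ft_force: [-0.5, -0.3, -0.7]
width: 0.0491
```

```bash
cat > s.py <<'E'
from workcell import bot
from h import *
st(bot)
E
python3 s.py
```

```text
t 9.32 q7 -0.541 pos [ 0.5408 -0.0371  0.1173] az -1.1321 tilt [0. 0.] F [-0.48 -0.29 -0.71] M [ 0.052 -0.002  0.017] w 0.0491
```

Request:
drive_tool --increments '[[[0,0,0],-0.025,0.55],[[0,0,0],-0.025,0.55],[[0,0,0],0,0.55]]'

```text
time: 9.57
eef_pos: [0.5409, -0.037, 0.1173]
eef_rot: [-2.694, 1.617, -0.0]
ft_force: [0.3, -0.4, -0.9]
width: 0.0493
```

```bash
python3 s.py
```

```text
t 9.57 q7 -0.507 pos [ 0.5409 -0.037   0.1173] az -1.0811 tilt [0. 0.] F [ 0.27 -0.37 -0.91] M [-0.023 -0.005 -0.007] w 0.0493
```

Request:
drive_tool --increments '[[[0,0,0],-0.025,0.55],[[0,0,0],-0.025,0.55],[[0,0,0],0,0.55]]'

```text
time: 9.82
eef_pos: [0.5409, -0.0371, 0.1173]
eef_rot: [-2.733, 1.549, -0.0]
ft_force: [0.4, -0.8, -2.4]
width: 0.049
```

```bash
python3 s.py
```

```text
t 9.82 q7 -0.472 pos [ 0.5409 -0.0371  0.1173] az -1.0309 tilt [0.0001 0.    ] F [ 0.37 -0.85 -2.38] M [-0.02   0.039 -0.016] w 0.049
```

Request:
drive_tool --increments '[[[0,0,0],-0.03,0.55],[[0,0,0],-0.03,0.55],[[0,0,0],0,0.55]]'

```text
time: 10.07
eef_pos: [0.5409, -0.0371, 0.1173]
eef_rot: [-2.779, 1.465, -0.0]
ft_force: [-0.1, -1.0, -0.4]
width: 0.0492
```

```bash
python3 s.py
```

```text
t 10.07 q7 -0.431 pos [ 0.5409 -0.0371  0.1173] az -0.9703 tilt [0.0002 0.    ] F [-0.1  -1.02 -0.4 ] M [ 0.029  0.033 -0.006] w 0.0492
```

Request:
drive_tool --increments '[[[0,0,0],-0.03,0.55],[[0,0,0],-0.03,0.55],[[0,0,0],0,0.55]]'

```text
time: 10.32
eef_pos: [0.5409, -0.0371, 0.1174]
eef_rot: [-2.822, 1.381, -0.0]
ft_force: [-1.2, 0.9, -1.9]
width: 0.0492
```

```bash
python3 s.py
```

```text
t 10.32 q7 -0.39 pos [ 0.5409 -0.0371  0.1174] az -0.9103 tilt [0.0001 0.    ] F [-1.21  0.92 -1.94] M [-0.    -0.021 -0.013] w 0.0492
```

Request:
drive_tool --increments '[[[0,0,0],-0.03,0.55],[[0,0,0],-0.03,0.55],[[0,0,0],0,0.55]]'

```text
time: 10.57
eef_pos: [0.5409, -0.0371, 0.1174]
eef_rot: [-2.862, 1.296, -0.0]
ft_force: [-0.6, -0.9, -1.7]
width: 0.0492
```

```bash
python3 s.py
```

```text
t 10.57 q7 -0.349 pos [ 0.5409 -0.0371  0.1174] az -0.8503 tilt [0.0002 0.    ] F [-0.56 -0.91 -1.71] M [ 0.054  0.045 -0.037] w 0.0492
```

Request:
drive_tool --increments '[[[0,0,0],-0.03,0.55],[[0,0,0],-0.03,0.55],[[0,0,0],0,0.55]]'

```text
time: 10.82
eef_pos: [0.5409, -0.0371, 0.1173]
eef_rot: [-2.899, 1.209, -0.0]
ft_force: [-0.1, -0.8, -1.5]
width: 0.0491
```

```bash
python3 s.py
```

```text
t 10.82 q7 -0.309 pos [ 0.5409 -0.0371  0.1173] az -0.7903 tilt [0.0001 0.    ] F [-0.1  -0.79 -1.54] M [0.043 0.034 0.039] w 0.0491
```

Request:
drive_tool --increments '[[[0,0,0],-0.03,0.55],[[0,0,0],-0.03,0.55],[[0,0,0],0,0.55]]'

```text
time: 11.07
eef_pos: [0.5409, -0.037, 0.1174]
eef_rot: [-2.934, 1.122, -0.0]
ft_force: [-0.3, -0.3, -0.3]
width: 0.0495
```

```bash
python3 s.py
```

```text
t 11.07 q7 -0.268 pos [ 0.5409 -0.037   0.1174] az -0.7302 tilt [0.0002 0.0001] F [-0.34 -0.26 -0.33] M [-0.01   0.028  0.012] w 0.0495
```

Request:
drive_tool --increments '[[[0,0,0],-0.03,0.55],[[0,0,0],-0.03,0.55],[[0,0,0],0,0.55]]'

```text
time: 11.32
eef_pos: [0.541, -0.0369, 0.1173]
eef_rot: [-2.967, 1.033, -0.0]
ft_force: [-0.0, 0.6, -1.9]
width: 0.0486
```

```bash
python3 s.py
```

```text
t 11.32 q7 -0.228 pos [ 0.541  -0.0369  0.1173] az -0.6701 tilt [0.0002 0.0002] F [-0.01  0.56 -1.94] M [ 0.153 -0.1   -0.057] w 0.0486
```

Request:
drive_tool --increments '[[[0,0,0],-0.02,0.55],[[0,0,0],0,0.55]]'

```text
time: 11.48
eef_pos: [0.541, -0.0369, 0.1173]
eef_rot: [-2.976, 1.005, -0.0]
ft_force: [0.2, 1.2, -1.6]
width: 0.0492
```

```bash
python3 s.py
```

```text
t 11.48 q7 -0.215 pos [ 0.541  -0.0369  0.1173] az -0.6514 tilt [0.0002 0.0002] F [ 0.18  1.19 -1.65] M [ 0.238 -0.125 -0.006] w 0.0492
```

Request:
drive_tool --increments '[[[0,0,0],-0.02,0.55],[[0,0,0],0,0.55]]'

```text
time: 11.65
eef_pos: [0.541, -0.0368, 0.1173]
eef_rot: [-2.986, 0.975, -0.0]
ft_force: [0.6, 0.9, -1.5]
width: 0.0491
```

```bash
python3 s.py
```

```text
t 11.65 q7 -0.202 pos [ 0.541  -0.0368  0.1173] az -0.6313 tilt [0.0002 0.0002] F [ 0.56  0.94 -1.5 ] M [ 0.3   -0.11  -0.066] w 0.0491
```

Run:
```python
from workcell import bot
from h import *
st(bot)
c=bot.calibration('wrist');p,d=bot.camera('wrist');cv2.imwrite('pics/w5.png',np.clip(p*1.8,0,255).astype(np.uint8))
```

```text
t 11.65 q7 -0.202 pos [ 0.541  -0.0368  0.1173] az -0.6313 tilt [0.0002 0.0002] F [ 0.56  0.94 -1.5 ] M [ 0.3   -0.11  -0.066] w 0.0491
```

View pics/w5.png

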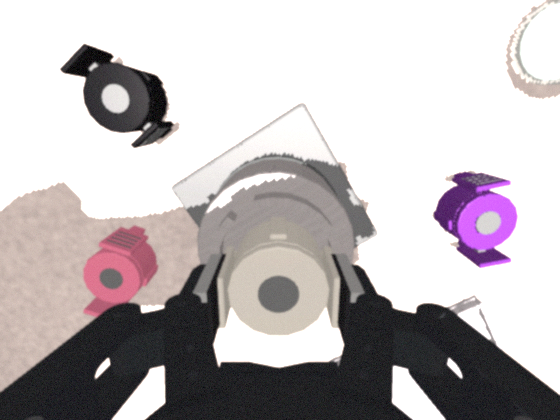

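The cap still follows the gripper, with its marker at (278,237). I continue in small steps.

Request:
drive_tool --increments '[[[0,0,0],-0.02,0.55],[[0,0,0],0,0.55]]'

```text
time: 11.87
eef_pos: [0.541, -0.0368, 0.1173]
eef_rot: [-2.996, 0.945, -0.0]
ft_force: [0.8, 1.7, -1.3]
width: 0.0493
```

```bash
python3 s.py
```

```text
t 11.87 q7 -0.188 pos [ 0.541  -0.0368  0.1173] az -0.6113 tilt [0.0002 0.0001] F [ 0.81  1.68 -1.33] M [ 0.426 -0.277 -0.02 ] w 0.0493
```

Request:
drive_tool --increments '[[[0,0,0],-0.02,0.55],[[0,0,0],0,0.55]]'

```text
time: 12.03
eef_pos: [0.541, -0.0368, 0.1173]
eef_rot: [-3.005, 0.915, -0.0]
ft_force: [1.0, 2.1, -1.8]
width: 0.0488
```

```bash
python3 s.py
```

```text
t 12.03 q7 -0.175 pos [ 0.541  -0.0368  0.1173] az -0.5911 tilt [0.0003 0.0002] F [ 0.95  2.11 -1.79] M [ 0.553 -0.282 -0.001] w 0.0488
```

The lateral force grows along the tool's −y while Mz stays near zero. That looks like a small grip offset orbiting the axis rather than the stop, so I relieve it and continue.

Request:
drive_tool --increments '[[[0,-0.5,0],0,0.55],[[0,0,0],0,0.55]]'

```text
time: 12.2
eef_pos: [0.541, -0.0367, 0.1173]
eef_rot: [3.004, -0.918, -0.0]
ft_force: [0.6, 0.9, -0.4]
width: 0.0492
```

```bash
python3 s.py
```

```text
t 12.2 q7 -0.177 pos [ 0.541  -0.0367  0.1173] az -0.5932 tilt [-0.0002 -0.0002] F [ 0.61  0.87 -0.42] M [ 0.355 -0.197 -0.002] w 0.0492
```

Request:
drive_tool --increments '[[[0,0,0],-0.02,0.55],[[0,0,0],0,0.55]]'

```text
time: 12.37
eef_pos: [0.5411, -0.0367, 0.1173]
eef_rot: [3.014, -0.885, -0.0]
ft_force: [-0.4, 1.3, -1.7]
width: 0.0495
```

```bash
python3 s.py
```

```text
t 12.37 q7 -0.162 pos [ 0.5411 -0.0367  0.1173] az -0.5714 tilt [-0.     -0.0001] F [-0.4   1.31 -1.7 ] M [ 0.259 -0.152 -0.019] w 0.0495
```

Request:
drive_tool --increments '[[[0,-0.3,0],-0.02,0.55],[[0,0,0],-0.01,0.55],[[0,0,0],0,0.55]]'

```text
time: 12.62
eef_pos: [0.5412, -0.0365, 0.1173]
eef_rot: [3.027, -0.841, -0.0]
ft_force: [0.2, -0.3, -1.5]
width: 0.0489
```

```bash
python3 s.py
```

```text
t 12.62 q7 -0.143 pos [ 0.5412 -0.0365  0.1173] az -0.5421 tilt [-0.0002 -0.0001] F [ 0.15 -0.32 -1.54] M [ 0.126 -0.102 -0.017] w 0.0489
```

Request:
drive_tool --increments '[[[0,0,0],-0.02,0.55],[[0,0,0],-0.01,0.55],[[0,0,0],0,0.55]]'

```text
time: 12.87
eef_pos: [0.5412, -0.0364, 0.1173]
eef_rot: [3.039, -0.795, -0.0]
ft_force: [0.2, -0.1, -1.8]
width: 0.0492
```

```bash
python3 s.py
```

```text
t 12.87 q7 -0.123 pos [ 0.5412 -0.0364  0.1173] az -0.512 tilt [-0. -0.] F [ 0.2  -0.07 -1.79] M [ 0.092 -0.069 -0.034] w 0.0492
```

Request:
drive_tool --increments '[[[0,0,0],-0.02,0.55],[[0,0,0],-0.02,0.55],[[0,0,0],0,0.55]]'

```text
time: 13.12
eef_pos: [0.5412, -0.0364, 0.1173]
eef_rot: [3.055, -0.733, -0.0]
ft_force: [-0.8, 0.5, -1.0]
width: 0.0493
```

```bash
python3 s.py
```

```text
t 13.12 q7 -0.095 pos [ 0.5412 -0.0364  0.1173] az -0.4711 tilt [-0.0001 -0.    ] F [-0.79  0.5  -1.04] M [ 0.066  0.005 -0.004] w 0.0493
```

Request:
drive_tool --increments '[[[0,0,0],-0.02,0.55],[[0,0,0],-0.02,0.55],[[0,0,0],0,0.55]]'

```text
time: 13.37
eef_pos: [0.5408, -0.0363, 0.1172]
eef_rot: [3.069, -0.672, -0.002]
ft_force: [-1.6, 0.9, -0.9]
width: 0.0489
```

```bash
python3 s.py
```

```text
t 13.37 q7 -0.069 pos [ 0.5408 -0.0363  0.1172] az -0.4313 tilt [-0.0009  0.0002] F [-1.57  0.86 -0.87] M [ 0.067  0.401 -0.051] w 0.0489
```

Request:
drive_tool --increments '[[[0,0,0],-0.015,0.55],[[0,0,0],0,0.55]]'

```text
time: 13.53
eef_pos: [0.5407, -0.0363, 0.1172]
eef_rot: [3.074, -0.65, -0.002]
ft_force: [-3.4, 0.7, -0.6]
width: 0.0487
```

```bash
python3 s.py
```

```text
t 13.53 q7 -0.059 pos [ 0.5407 -0.0363  0.1172] az -0.4169 tilt [-0.0011  0.0002] F [-3.38  0.67 -0.63] M [ 0.069  0.695 -0.027] w 0.0487
```

Request:
drive_tool --increments '[[[0,0,0],-0.015,0.55],[[0,0,0],0,0.55]]'

```text
time: 13.7
eef_pos: [0.5406, -0.0363, 0.1172]
eef_rot: [3.078, -0.627, -0.002]
ft_force: [-4.4, -0.3, -0.0]
width: 0.049
```

```bash
python3 s.py
```

```text
t 13.7 q7 -0.049 pos [ 0.5406 -0.0363  0.1172] az -0.4019 tilt [-0.0014  0.0002] F [-4.45 -0.34 -0.05] M [ 0.11   1.032 -0.114] w 0.049
```

Request:
drive_tool --increments '[[[0,0,0],-0.015,0.55],[[0,0,0],0,0.55]]'

```text
time: 13.87
eef_pos: [0.5404, -0.0362, 0.1171]
eef_rot: [3.083, -0.604, -0.003]
ft_force: [-5.5, 0.5, 0.0]
width: 0.0493
```

```bash
python3 s.py;python3 s.py
```

```text
t 13.87 q7 -0.039 pos [ 0.5404 -0.0362  0.1171] az -0.3868 tilt [-0.0016  0.0003] F [-5.49  0.48  0.03] M [ 0.134  1.203 -0.1  ] w 0.0493
t 13.87 q7 -0.039 pos [ 0.5404 -0.0362  0.1171] az -0.3868 tilt [-0.0016  0.0003] F [-5.49  0.48  0.03] M [ 0.134  1.203 -0.1  ] w 0.0493
```

Request:
drive_tool --increments '[[[0,0,0],-0.015,0.55],[[0,0,0],0,0.55]]'

```text
time: 14.03
eef_pos: [0.5402, -0.0362, 0.1171]
eef_rot: [-3.087, 0.581, 0.003]
ft_force: [-5.2, 0.7, 0.3]
width: 0.049
```

```bash
python3 s.py
```

```text
t 14.03 q7 -0.029 pos [ 0.5402 -0.0362  0.1171] az -0.3718 tilt [-0.002   0.0004] F [-5.23  0.66  0.34] M [ 0.207  1.245 -0.124] w 0.049
```

Request:
drive_tool --increments '[[[0,0,0],-0.02,0.55],[[0,0,0],0,0.55],[[0,0,0],0,0.55]]'

```text
time: 14.28
eef_pos: [0.54, -0.0361, 0.1171]
eef_rot: [-3.093, 0.551, 0.004]
ft_force: [-6.2, 1.2, 1.3]
width: 0.0494
```

Run:
```python
from workcell import bot
from h import *
st(bot)
c=bot.calibration('wrist');p,d=bot.camera('wrist');cv2.imwrite('pics/w6.png',np.clip(p*1.8,0,255).astype(np.uint8))
```

```text
t 14.28 q7 -0.016 pos [ 0.54   -0.0361  0.1171] az -0.3525 tilt [-0.0024  0.0006] F [-6.18  1.22  1.29] M [ 0.253  1.415 -0.174] w 0.0494
```

View pics/w6.png

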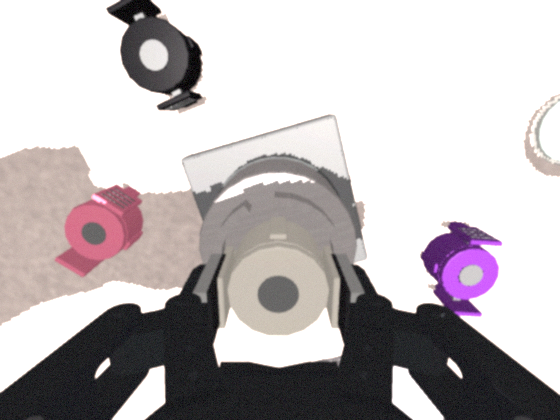

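The cap is still aligned with the jaws. To tell the stop from a side load, I relieve the −x side force and then probe again.

Request:
drive_tool --increments '[[[-0.9,0.3,0],0,0.55],[[0,0,0],0,0.55],[[0,0,0],0,0.55]]'

```text
time: 14.58
eef_pos: [0.5399, -0.0361, 0.1172]
eef_rot: [-3.093, 0.551, 0.002]
ft_force: [-5.7, 0.6, 0.4]
width: 0.0492
```

```bash
python3 s.py
```

```text
t 14.58 q7 -0.016 pos [ 0.5399 -0.0361  0.1172] az -0.3527 tilt [-0.001   0.0003] F [-5.73  0.63  0.4 ] M [ 0.287  1.092 -0.172] w 0.0492
```

Request:
drive_tool --increments '[[[0,0,0],-0.02,0.55],[[0,0,0],0,0.55],[[0,0,0],0,0.55]]'

```text
time: 14.83
eef_pos: [0.5399, -0.0361, 0.1171]
eef_rot: [-3.098, 0.521, 0.002]
ft_force: [-5.1, 2.6, -0.6]
width: 0.0485
```

```bash
python3 s.py
```

```text
t 14.83 q7 -0.003 pos [ 0.5399 -0.0361  0.1171] az -0.3331 tilt [-0.001   0.0004] F [-5.09  2.6  -0.6 ] M [ 0.328  1.153 -0.327] w 0.0485
```

Request:
drive_tool --increments '[[[-0.5,0,0],-0.015,0.55],[[0,0,0],0,0.55],[[0,0,0],0,0.55]]'

```text
time: 15.08
eef_pos: [0.5399, -0.0361, 0.1172]
eef_rot: [-3.102, 0.498, 0.0]
ft_force: [-2.9, 1.5, -2.3]
width: 0.0493
```

```bash
python3 s.py
```

```text
t 15.08 q7 0.007 pos [ 0.5399 -0.0361  0.1172] az -0.3183 tilt [-0.0001  0.0001] F [-2.89  1.55 -2.29] M [ 0.341  0.824 -0.506] w 0.0493
```

Mz now grows steadily (−0.17, −0.33, −0.51 Nm per small step) while the side force drops, so this is the stop, at about 1.3 rad. I ease off slightly to unload it, then lift gently.

Request:
drive_tool --increments '[[[0,0,0],0.03,0.55],[[0,0,0],0,0.55]]'

```text
time: 15.25
eef_pos: [0.5398, -0.036, 0.1172]
eef_rot: [-3.094, 0.547, 0.0]
ft_force: [-3.1, 1.1, -1.4]
width: 0.0492
```

```bash
python3 s.py
```

```text
t 15.25 q7 -0.014 pos [ 0.5398 -0.036   0.1172] az -0.35 tilt [-0.0003  0.0001] F [-3.11  1.14 -1.44] M [ 0.382  0.879 -0.078] w 0.0492
```

Request:
drive_tool --increments '[[[0,0,-1],0,0.55],[[0,0,-1],0,0.55],[[0,0,-1],0,0.55],[[0,0,-1],0,0.55],[[0,0,0],0,0.55]]'

```text
time: 15.67
eef_pos: [0.5399, -0.036, 0.1214]
eef_rot: [-3.094, 0.544, 0.0]
ft_force: [-4.0, 1.5, -4.4]
width: 0.0488
```

```bash
python3 s.py
```

```text
t 15.67 q7 -0.016 pos [ 0.5399 -0.036   0.1214] az -0.3478 tilt [-0.0001  0.0002] F [-3.98  1.48 -4.43] M [ 0.531  0.861 -0.205] w 0.0488
```

Request:
drive_tool --increments '[[[0,0,-1],0,0.55],[[0,0,-1],0,0.55],[[0,0,0],0,0.55]]'

```text
time: 15.92
eef_pos: [0.5399, -0.036, 0.1236]
eef_rot: [-3.094, 0.544, -0.0]
ft_force: [-3.9, 2.5, -3.5]
width: 0.0487
```

```bash
python3 s.py
```

```text
t 15.92 q7 -0.018 pos [ 0.5399 -0.036   0.1236] az -0.3479 tilt [0.0001 0.0003] F [-3.91  2.54 -3.54] M [ 0.676  0.84  -0.198] w 0.0487
```

Request:
drive_tool --increments '[[[-0.5,-0.2,-1],0,0.55],[[0,0,-2],0,0.55],[[0,0,-2],0,0.55],[[0,0,-2],0,0.55],[[0,0,0],0,0.55]]'

```text
time: 16.33
eef_pos: [0.54, -0.0358, 0.131]
eef_rot: [-3.094, 0.544, -0.002]
ft_force: [-2.9, 2.9, 0.2]
width: 0.0489
```

Run:
```python
from workcell import bot
from h import *
st(bot)
c=bot.calibration('wrist');p,d=bot.camera('wrist');cv2.imwrite('pics/w7.png',np.clip(p*1.8,0,255).astype(np.uint8))
p,d=bot.camera('scene');cv2.imwrite('pics/s7.png',np.clip(cv2.resize(p[110:230,210:320],None,fx=5,fy=5,interpolation=cv2.INTER_CUBIC)*1.6,0,255).astype(np.uint8))
```

```text
t 16.33 q7 -0.024 pos [ 0.54   -0.0358  0.131 ] az -0.3478 tilt [0.0012 0.0001] F [-2.86  2.93  0.21] M [ 0.665  0.585 -0.118] w 0.0489
```

View pics/s7.png

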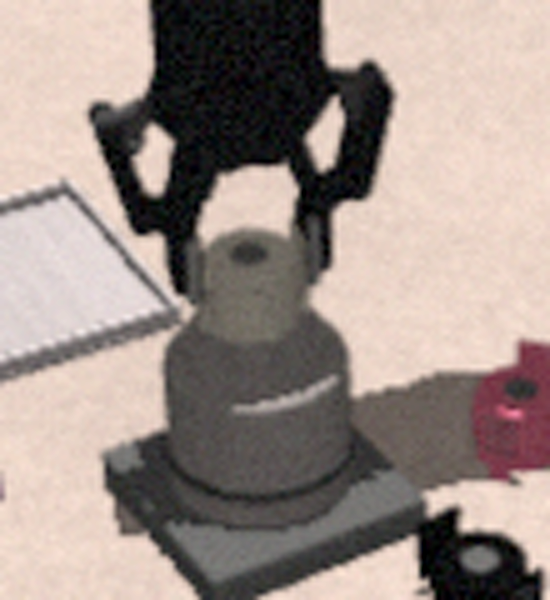

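View pics/w7.png

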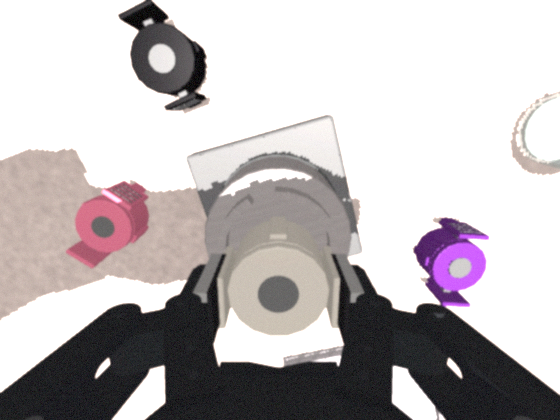

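The cap rises with the gripper, its top at (278,292), unchanged relative to the jaws. I lift on.

Request:
drive_tool --increments '[[[0,0,-3],0,0.55],[[0,0,-3],0,0.55],[[0,0,-4],0,0.55],[[0,0,-5],0,0.55],[[0,0,-5],0,0.55],[[0,0,-6],0,0.55],[[0,0,-8],0,0.55],[[0,0,-8],0,0.55]]'

```text
time: 17.1
eef_pos: [0.5395, -0.0359, 0.1732]
eef_rot: [3.094, -0.544, 0.0]
ft_force: [-0.3, 0.2, -2.1]
width: 0.0491
```

Request:
drive_tool --increments '[[[0,0,-8],0,0.55],[[0,0,0],0,0.55],[[0,0,0],0,0.55]]'

```text
time: 17.35
eef_pos: [0.5398, -0.0357, 0.1809]
eef_rot: [-3.094, 0.543, -0.002]
ft_force: [0.5, -0.0, -1.1]
width: 0.0491
```

Run:
```python
from workcell import bot
from h import *
st(bot)
p,d=bot.camera('scene');cv2.imwrite('pics/s8.png',p)
p,d=bot.camera('top');c=bot.calibration('top');cv2.imwrite('pics/t8.png',p)
b=cv2.resize(p[180:280,400:500],None,fx=5,fy=5);cv2.imwrite('pics/t8c.png',b)
P=cloud(c,d)
# tray from depth: floor region z~4mm
m=(abs(P[...,2]-.014)<.006)&(P[...,1]<-.17)&(P[...,1]>-.4)&(P[...,0]>.4)&(P[...,0]<.7)
g=cv2.cvtColor(p,cv2.COLOR_BGR2LAB)[...,0]
```

```text
t 17.35 q7 -0.069 pos [ 0.5398 -0.0357  0.1809] az -0.3477 tilt [0.0013 0.0002] F [ 0.53 -0.04 -1.13] M [-0.005  0.007  0.043] w 0.0491
```

View pics/s8.png

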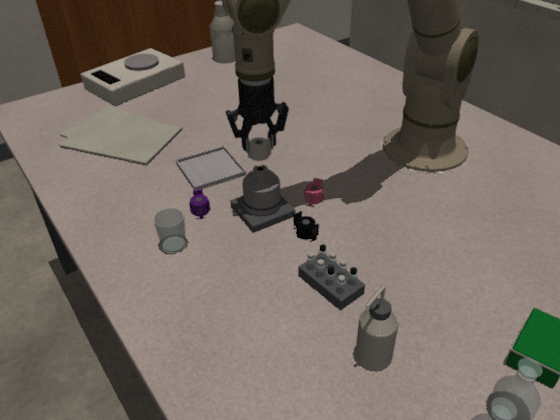

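View pics/t8c.png

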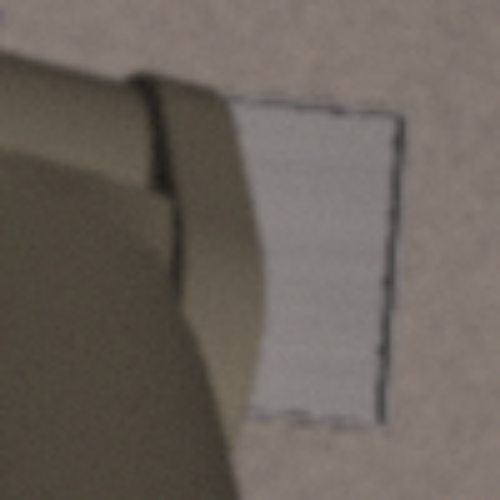

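The cap is clear of the neck and held. I carry it over the tray centre.

Request:
drive_tool --increments '[[[8,18,0],0,0.55],[[9,22,0],0,0.55],[[10,24,0],0,0.55],[[10,24,0],0,0.55],[[10,24,0],0,0.55],[[10,24,0],0,0.55],[[10,24,0],0,0.55],[[9,22,0],0,0.55]]'

```text
time: 18.12
eef_pos: [0.5485, -0.2344, 0.1797]
eef_rot: [3.094, -0.545, -0.001]
ft_force: [-0.0, 0.3, -1.2]
width: 0.049
```

Request:
drive_tool --increments '[[[9,20,0],0,0.55],[[6,14,0],0,0.55],[[3,7,0],0,0.55],[[0,0,0],0,0.55],[[0,0,0],0,0.55]]'

```text
time: 18.53
eef_pos: [0.5515, -0.2769, 0.1798]
eef_rot: [-3.093, 0.544, 0.002]
ft_force: [-0.2, 0.4, -1.0]
width: 0.049
```

Run:
```python
from workcell import bot
from h import *
st(bot)
c=bot.calibration('wrist');p,d=bot.camera('wrist');np.savez('w9.npz',p=p,d=d,**c);cv2.imwrite('pics/w9.png',np.clip(p*1.2,0,255).astype(np.uint8))
P=cloud(c,d);print('cap top z',np.median(P[285:300,255:262,2]),P[292,250])
```

```text
t 18.53 q7 0.313 pos [ 0.5515 -0.2769  0.1798] az -0.3482 tilt [-0.0009  0.0008] F [-0.18  0.41 -1.03] M [-0.01  -0.015 -0.035] w 0.049
cap top z 0.20006478794821855 [ 0.53902448 -0.27393638  0.20061161]
```

View pics/w9.png

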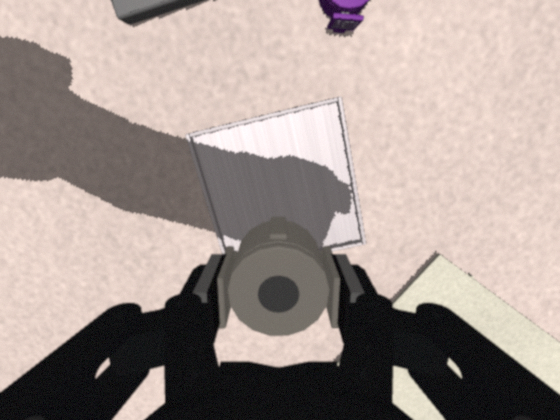

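Run:
```python
from h import *
c=np.load('w9.npz')
X=[ray(c,*p,.014) for p in((190,133),(341,98),(362,242))];print(np.round(X,3),'centre',((X[0]+X[2])/2).round(4))
```

```text
[[ 0.492 -0.197  0.014]
 [ 0.634 -0.216  0.014]
 [ 0.614 -0.359  0.014]] centre [ 0.5526 -0.2777  0.014 ]
```

Request:
drive_tool --increments '[[[0,0,15],0,0.55],[[0,0,20],0,0.55],[[0,0,22],0,0.55],[[0,0,22],0,0.55],[[0,0,20],0,0.55],[[0,0,18],0,0.55],[[0,0,14],0,0.55],[[0,0,0],0,0.55]]'

```text
time: 19.25
eef_pos: [0.5508, -0.2749, 0.0467]
eef_rot: [-3.093, 0.54, 0.007]
ft_force: [-0.4, 1.0, -1.1]
width: 0.0489
```

```bash
python3 s.py
```

```text
t 19.25 q7 0.391 pos [ 0.5508 -0.2749  0.0467] az -0.3459 tilt [-0.0039  0.0025] F [-0.43  1.   -1.11] M [ 0.049 -0.001  0.016] w 0.0489
```

The tray centre is confirmed at (0.5526, −0.2777) by the second view. Next comes a gentle final descent; contact is expected at TCP z ≈ 0.020.

Request:
drive_tool --increments '[[[0,0,6],0,0.55],[[0,0,5],0,0.55],[[0,0,4],0,0.55],[[0,0,3],0,0.55],[[0,0,2],0,0.55],[[0,0,0],0,0.55]]'

```text
time: 19.75
eef_pos: [0.5518, -0.2774, 0.0292]
eef_rot: [-3.094, 0.544, -0.0]
ft_force: [0.2, -0.0, -1.1]
width: 0.0491
```

```bash
python3 s.py
```

```text
t 19.75 q7 0.4 pos [ 0.5518 -0.2774  0.0292] az -0.348 tilt [0.0001 0.0001] F [ 0.15 -0.03 -1.07] M [-0.013 -0.066  0.022] w 0.0491
```

Request:
drive_tool --increments '[[[0,0,1],0,0.55],[[0,0,1],0,0.55],[[0,0,1],0,0.55],[[0,0,0],0,0.55]]'

```text
time: 20.08
eef_pos: [0.5518, -0.2775, 0.0262]
eef_rot: [-3.094, 0.544, -0.0]
ft_force: [-0.3, -0.1, -0.9]
width: 0.0492
```

```bash
python3 s.py
```

```text
t 20.08 q7 0.402 pos [ 0.5518 -0.2775  0.0262] az -0.3481 tilt [0. 0.] F [-0.3  -0.08 -0.89] M [ 0.04  -0.01   0.062] w 0.0492
```

Request:
drive_tool --increments '[[[0,0,1],0,0.55],[[0,0,1],0,0.55],[[0,0,1],0,0.55],[[0,0,1],0,0.55],[[0,0,0],0,0.55]]'

```text
time: 20.5
eef_pos: [0.5517, -0.2774, 0.0221]
eef_rot: [-3.094, 0.544, 0.0]
ft_force: [0.4, -1.1, -1.0]
width: 0.0494
```

Request:
drive_tool --increments '[[[0,0,1],0,0.55],[[0,0,0],0,0.55]]'

```text
time: 20.67
eef_pos: [0.5518, -0.2775, 0.0212]
eef_rot: [-3.094, 0.544, 0.0]
ft_force: [-0.1, -0.8, -1.6]
width: 0.0491
```

Request:
drive_tool --increments '[[[0,0,1],0,0.55],[[0,0,0],0,0.55]]'

```text
time: 20.83
eef_pos: [0.5518, -0.2775, 0.0202]
eef_rot: [-3.094, 0.544, 0.0]
ft_force: [1.0, -0.6, -2.2]
width: 0.0488
```

Request:
drive_tool --increments '[[[0,0,0.5],0,0.55],[[0,0,0.5],0,0.55],[[0,0,0],0,0.55]]'

```text
time: 21.08
eef_pos: [0.5518, -0.2775, 0.02]
eef_rot: [-3.094, 0.544, -0.001]
ft_force: [-1.1, 0.8, 6.4]
width: 0.0492
```

Request:
drive_tool --increments '[[[0,0,0.5],0,0.55],[[0,0,0.5],0,0.55],[[0,0,0],0,0.55]]'

```text
time: 21.33
eef_pos: [0.5519, -0.2775, 0.0199]
eef_rot: [-3.094, 0.544, -0.001]
ft_force: [-3.9, 2.3, 16.8]
width: 0.0489
```

Contact is at z = 0.020. I unload, then open slowly.

Request:
drive_tool --increments '[[[0,0,-1.5],0,0.55],[[0,0,0],0,0.58],[[0,0,0],0,0.61],[[0,0,0],0,0.64],[[0,0,0],0,0.68],[[0,0,0],0,0.72],[[0,0,0],0,0.78],[[0,0,0],0,0.85]]'

```text
time: 22.0
eef_pos: [0.5519, -0.2775, 0.0198]
eef_rot: [3.094, -0.544, 0.0]
ft_force: [-0.8, 0.3, -0.4]
width: 0.0727
```

Request:
drive_tool --increments '[[[0,0,0],0,0.92],[[0,0,0],0,1],[[0,0,0],0,1],[[0,0,0],0,1],[[0,0,0],0,1]]'

```text
time: 22.42
eef_pos: [0.5518, -0.2775, 0.0198]
eef_rot: [3.094, -0.544, 0.0]
ft_force: [0.4, -0.5, -0.7]
width: 0.0856
```

Run:
```python
from workcell import bot
from h import *
st(bot)
c=bot.calibration('wrist');p,d=bot.camera('wrist');cv2.imwrite('pics/w10.png',np.clip(p*1.4,0,255).astype(np.uint8))
```

```text
t 22.42 q7 0.405 pos [ 0.5518 -0.2775  0.0198] az -0.3481 tilt [ 0.0001 -0.    ] F [ 0.38 -0.5  -0.75] M [ 0.031 -0.034  0.006] w 0.0856
```

View pics/w10.png

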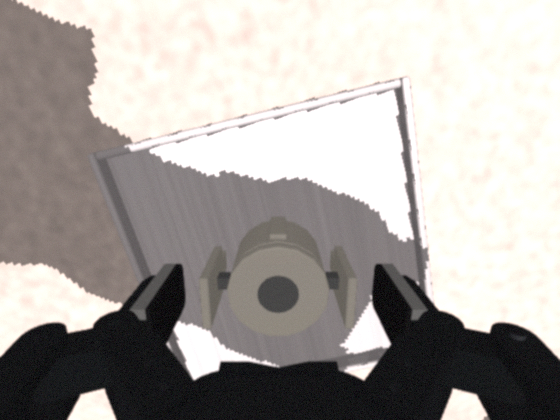

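The cap stands upright at (278,292), tabs sprung out and fingers clear on both sides. I raise straight up.

Request:
drive_tool --increments '[[[0,0,-5],0,1],[[0,0,-15],0,1],[[0,0,-25],0,1],[[0,0,-25],0,1],[[0,0,-25],0,1],[[0,0,-25],0,1],[[0,0,-20],0,1],[[0,0,0],0,1]]'

```text
time: 23.13
eef_pos: [0.5534, -0.2786, 0.1642]
eef_rot: [3.093, -0.544, 0.009]
ft_force: [0.9, 0.4, 0.4]
width: 0.0855
```

Request:
drive_tool --increments '[[[0,0,0],0,1],[[0,0,0],0,1],[[0,0,0],0,1]]'

```text
time: 23.38
eef_pos: [0.5513, -0.2771, 0.1589]
eef_rot: [-3.094, 0.544, 0.002]
ft_force: [-0.4, 0.5, -0.4]
width: 0.0854
```

Run:
```python
from workcell import bot
from h import *
st(bot)
c=bot.calibration('wrist');p,d=bot.camera('wrist');cv2.imwrite('pics/w11.png',np.clip(p*1.4,0,255).astype(np.uint8))
P=cloud(c,d);k=(P[...,2]>.03)&(P[...,2]<.06)&(np.hypot(P[...,0]-.552,P[...,1]+.277)<.05)
X=P[k];print('n',k.sum());t=X[abs(X[:,2]-.040)<.003];print('top z',np.median(t[:,2]),'centre',t.mean(0));A=np.c_[t[:,:2]-t[:,:2].mean(0),np.ones(len(t))];print('slope',np.linalg.lstsq(A,t[:,2],rcond=None)[0])
p,d=bot.camera('scene');cv2.imwrite('pics/s11.png',p)
```

```text
t 23.38 q7 0.33 pos [ 0.5513 -0.2771  0.1589] az -0.3478 tilt [-0.0015  0.0007] F [-0.42  0.52 -0.42] M [ 0.02  -0.035  0.007] w 0.0854
n 2646
top z 0.04012273987430137 centre [ 0.55097604 -0.27838763  0.04012984]
slope [-0.00576174 -0.00212741  0.04012984]
```

View pics/w11.png

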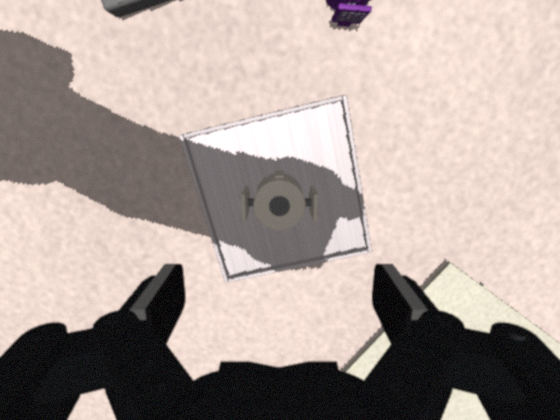

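View pics/s11.png

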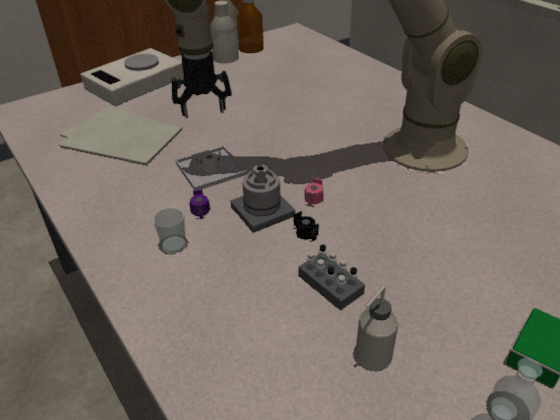

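The cap stands in the tray at wrist pixel (279,205). Its top is at z = 0.040, which is the height for standing on the floor, it is level within 0.006 rad and about 2 mm from the tray centre. In the scene view the bystanders are where they were, and the gripper is free.

```bash
python3 -c "
from workcell import bot
print(bot.finish_job())"
```

```text
the job is handed in; nothing more can be done
None
```

The white cap is off the canister and standing upright in the metal tray, let go, and the job is handed in at about 23 s of the 72 s allowed. I squeezed both tabs and turned the cap about 1.3 rad anticlockwise until the twisting moment rose steadily to about 0.5 Nm. I then eased back 0.03 rad, lifted it off and set it down.

**Last checks:**
- The cap top is at z = 0.040 m, the height expected on the tray floor. It is level within 0.006 rad and about 2 mm from the tray centre.
- The gripper is open and 14 cm above the tray, with no contact force beyond sensor noise.
- In the final scene picture the beaker, wash bottle and vial rack look unmoved; I judged this by eye and did not measure it.

**Forces:** The largest wrist forces I read were about 17 N setting down on the tray and 11 N squeezing the tabs, well under the 60 N limits.

**Readings that did not quite agree:**
- The gripper read 49 mm across the squeezed tabs, against the 53 mm stated. I put this down to pad compliance, since the cap did turn and lift.
- Side forces of up to 6 N built up while turning and made the stop harder to tell. I shifted the tool sideways to relieve them; on the second occasion, near the stop, that helped only a little at first.

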